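# Gauge the gap of a bench fixture with a taper feeler

## Task

Take the scraper block and wipe the three loose steel chips off the lower plate of the gap fixture, then set the scraper down upright on the mat. Then take the feeler by its handle, lay its blade flat on the wiped plate, square to the mouth and near its middle, and slide it tip first under the upper plate until it drags snugly without jamming. Finish holding it there: keep the grip and the light push, do not let go or pull back.

Things in the scene. Friction and masses are not known exactly. Their poses are not given: they have to be found in the camera images.
- fixture: Gap fixture, fixed: steel lower plate 140 (x) x 150 (y) x 25 mm high on the 3 mm blue mat, two 12 mm guide posts at x = +40, y = +-58 mm, 80 mm high. Origin: on its underside, midway, below the mouth of the gap. z up; +x points into the gap, away from the robot. From x = -70 to 0 mm its top is an open ledge; from 0 to +60 mm the upper plate is over it.
- upper_plate: Aluminium upper plate, rigidly clamped on the posts above the rear of the lower plate: 60 (x) x 150 (y) x 18 mm, axes as the fixture's. Origin: middle of the lower front edge, which is the upper lip of the mouth. The gap below it is even, between 4.5 and 7.5 mm high, and differs from job to job.
- blade: Taper feeler, loose, 0.13 kg, flat on the mat: steel blade 20 mm wide, 90 mm long, underside flat, 2.5 mm thick at the tip growing evenly to 10 mm at the handle (1 in 12), so it meets the upper lip 24 to 60 mm in. Handle: upright black block 36 (x) x 18 (y) x 50 mm high, underside level with the blade's. Origin: under the handle's centre; z up, +x along the blade to the tip.
- blade_handle (a point): Centre of the feeler's handle, half-way up (25 mm above its underside); axes as blade.
- blade_tip (a point): Tip of the feeler: middle of the tip's lower edge, 108 mm along +x from the handle's centre, level with the underside; axes as blade. Laid on the lower plate and pushed along +x it slides freely until the taper meets the upper lip; then the push rises by 2 to 5 N per mm. A push of about 4 to 10 N above the free drag is snug. Press it down only lightly, or its own drag hides the lip's.
- scraper: Scraper block, loose, 0.18 kg, standing on the mat: a black rubber foot 64 (x) x 36 (y) x 18 mm high with an aluminium handle 34 (x) x 16 (y) x 47 mm high upright on its middle, 65 mm high in all. Origin: centre of the underside, z up. The 64 mm faces wipe, moving along its own y.
- scraper_handle (a point): Middle of the scraper's handle, 42 mm above its underside; axes as scraper.
- chip1: A loose dark steel chip, 13 x 10 x 9 mm, 10 g, lying on the ledge in front of the gap, at least 10 mm from the mouth and the front edge; too tall to go under the upper plate. Origin at the centre of its underside.
- chip2: A loose dark steel chip, 13 x 10 x 9 mm, 10 g, lying on the ledge in front of the gap, at least 10 mm from the mouth and the front edge; too tall to go under the upper plate. Origin at the centre of its underside.
- chip3: A loose dark steel chip, 13 x 10 x 9 mm, 10 g, lying on the ledge in front of the gap, at least 10 mm from the mouth and the front edge; too tall to go under the upper plate. Origin at the centre of its underside.
- oil_bottle: Bystander: white oil bottle, 38 mm across, 85 mm high; origin under it. Leave it alone.
- handpiece: Bystander: steel dental handpiece lying on the mat, 125 mm long along y, 22 mm high; origin under its middle. Leave it alone.
- cartridge: Bystander: small stepped steel spindle cartridge standing on the mat, 26 mm across, 60 mm high; origin under it. Leave it alone.
There are look-alikes about, which are no part of the job. Leave any blue or red look-alike of the scraper alone.

How it is judged:
By the outcome, as a careful person would: the job done as asked, in the order asked, and still so for the second after the job is handed in, while the arm keeps its last pose, push and grip.
It also fails if it takes over 72 s, if anything falls off the work surface, if the arm or the gripper's body presses on something with over 40 N, if the wrist force passes 120 N, or if a joint passes its speed limit or range.

## Robot

A 6-joint arm with a two-finger parallel gripper is mounted at the origin on the work surface. World frame = base frame: x ahead of the robot, y to its left, z up, the work surface at z = 0. Lengths are in m, angles in rad, forces in N, time in s.
With the tool pointing down it reaches from about 0.3 to 0.775 m from the base axis. Payload 14.6 kg.
Tool frame: the origin (TCP) lies midway between the tips of the shut fingers; the grasp point (between the pads) lies 19 mm behind it (r.grip_point_offset is the distance from the TCP to the grasp point, in m); z points along the fingers, x is the direction in which the jaws open and shut, and the axes are right-handed (so a half turn about z gives the same grasp; the last joint's range is limited). The gripper opens to 85 mm and grips with 20 to 120 N. Pads are 22 mm wide; open, the fingers measure 114 mm over their backs; the gripper's body (76 mm by 85 mm) begins 54 mm behind the grasp point. The pads swing forward as they close: fully open they stand 13 mm farther back than shut.
Start: joints at [-1.207, 0.3, 1.521, -0, 1.321, -0.067], TCP at [0.23, -0.5, 0.231] pointing down, gripper open.
Joint ranges: [-3.03, 3.03], [-0.79, 2.21], [0.23, 2.52], [-1.04, 4.18], [0, 3.07], [-2.55, 2.55]. Speed limits (rad/s): [2.22, 2.22, 2.57, 3.14, 3.14, 3.14].

## Interface

Orientations are given as a unit quaternion [w, x, y, z].
In Python, from bench import telemetry, optics, r gives the robot as it stands.
- The arm moves only by the shell command python3 -m jog 'ROWS' [OPENING] [FORCE]. ROWS is JSON, a list of rows, each a list of 2 entries, a list of its own where there are three numbers: the shift along the tool's x, y, z in mm, then the turn, a rotation vector about the tool's x, y, z in rad. A call has exactly 8 rows; each row is the pose to reach, as a shift and turn from the pose commanded when the call began, along the tool's axes at that moment; what a row does not reach only later rows make up. A row lasts 1/12 s, in which the tool goes at most 41.7 mm and 7.16 degrees, less where a joint would pass 70% of its speed; a pose out of reach is approached as far as the arm can. A call with a gripper value outside its range is refused whole. OPENING is the opening, from 0 (shut) to 1 (fully open), set as the call begins (- or left out, the last holds). The fingers move at their own pace and stop on an object; FORCE is the grip in N (left out, the last holds). Time passes only in rows, so rows that repeat a pose let the fingers close, or fill a call up. It gives the time, the measured TCP pose, the force and the opening at its end, in the units of the state.
- telemetry.state(): the state, without advancing time (a new reading comes with each control period).
- optics.grab_frame(name): name is "scene" or "top" or "wrist"; returns a dict with "color" (480x640x3 uint8, red, green, blue), "K" (3x3 intrinsics, pixels), "k1" (the pictures are not rectified: a ray, as slopes to the right and down, at radius r is drawn at 1 + k1 r^2 times it, then the intrinsics apply), "extrinsics" (4x4, takes a point from world to camera coordinates). Camera axes: x right, y down, z forward; pixel columns grow to the right and rows downward; lengths in m; the calibration is good to about 2 mm. A picture is of the moment at which its call begins. There is no depth.
- r.sign_off(): hands the job in, once; it reports no verdict.
The state is a dict: "time_s": time; "qpos": joint angles; "joint_velocities": joint speeds; "tau": joint torques, N m; "tool_pos": TCP position; "tcp_rot": TCP orientation; "force": force on the tool from outside, world axes, zero at the start; "wrist_torque": the same for the moment, N m; "grip_width": finger opening in m.
Only numpy, scipy, OpenCV 4.12 (cv2) and the standard library are available. Lean on these libraries where they do the work, as an engineer would, in place of code of your own. Each camera call takes 0.05 s, during which the arm holds its last target. There are 200 camera calls.

## Working session

There is one attempt and no reset: what is moved stays moved. The work goes in short steps, Python scripts to look and compute and a shell command to move; the robot and the scene stay as the last step left them, time stands still between calls to the robot, and variables do not carry over. Pictures are saved under pics/ and viewed, about 8 in all and at most 12, crops included, and the job is handed in when it is done.

```bash
ls; mkdir -p pics
cat > h.py <<'E'
import numpy as np, cv2
from bench import telemetry, optics, r
from scipy.spatial.transform import Rotation as R
def grab(n):
    f=optics.grab_frame(n); return f
def ray(f,u,v):
    K=np.array(f["K"]);E=np.array(f["extrinsics"])
    x=(u-K[0,2])/K[0,0];y=(v-K[1,2])/K[1,1];k=f["k1"];a,b=x,y
    for _ in range(30):
        s=1+k*(a*a+b*b);a,b=x/s,y/s
    d=E[:3,:3].T@np.array([a,b,1]);o=-E[:3,:3].T@E[:3,3];return o,d
def onz(f,u,v,z):
    o,d=ray(f,u,v);return o+d*(z-o[2])/d[2]
def proj(f,p):
    K=np.array(f["K"]);E=np.array(f["extrinsics"])
    c=E[:3,:3]@np.array(p)+E[:3,3];a,b=c[:2]/c[2];s=1+f["k1"]*(a*a+b*b)
    return np.array([K[0,0]*a*s+K[0,2],K[1,1]*b*s+K[1,2]])
def save(f,n): cv2.imwrite("pics/"+n,cv2.cvtColor(f["color"],cv2.COLOR_RGB2BGR))
E
python3 - <<'E'
from h import *
import pickle
for n in("top","scene"):
    f=grab(n);save(f,n+"0.png");pickle.dump(f,open(n+"0.pkl","wb"));print(np.round(f["extrinsics"],3).tolist(),f["K"],f["k1"])
print(telemetry.state())
E
```

```text
pics
[[0.024, -1.0, 0.02, 0.012], [-0.988, -0.027, -0.152, 0.506], [0.152, -0.016, -0.988, 1.007], [0.0, 0.0, 0.0, 1.0]] [[456.04450014   0.         315.88178634]
 [  0.         456.04450014 231.97697522]
 [  0.           0.           1.        ]] -0.08677727369276989
[[-0.783, 0.622, 0.004, 0.35], [0.519, 0.656, -0.548, -0.238], [-0.343, -0.427, -0.837, 1.136], [0.0, 0.0, 0.0, 1.0]] [[454.51572808   0.         323.42628618]
 [  0.         454.51572808 235.0341092 ]
 [  0.           0.           1.        ]] -0.04390791800218666
{'time_s': 0.1, 'qpos': array([-1.20659657e+00,  3.00383406e-01,  1.52151492e+00, -1.13499917e-05,
        1.32070734e+00, -6.65743861e-02]), 'joint_velocities': array([ 0.00101683,  0.00014721, -0.0010827 , -0.00062082, -0.00011343,
       -0.00056066]), 'tau': array([ 1.93592670e-03, -5.44376707e+01, -3.62371302e+01, -6.06269509e-05,
        3.02604843e-03,  2.51727437e-05]), 'tool_pos': array([ 0.22959861, -0.49955335,  0.23079741]), 'tcp_rot': array([-2.96675353e-04,  8.41895641e-01, -5.39640133e-01, -4.10567822e-04]), 'force': array([ 0.49560536, -0.32430319, -0.42449429]), 'wrist_torque': array([-0.0540709 ,  0.01603491, -0.00750889]), 'grip_width': 0.08533642237371367}
```

View pics/top0.png

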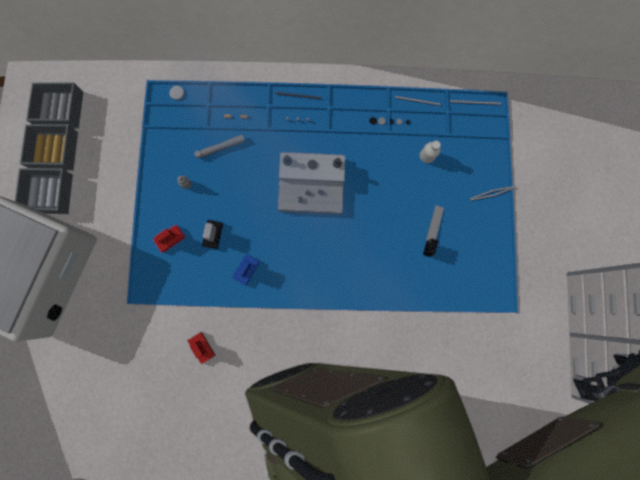

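View pics/scene0.png

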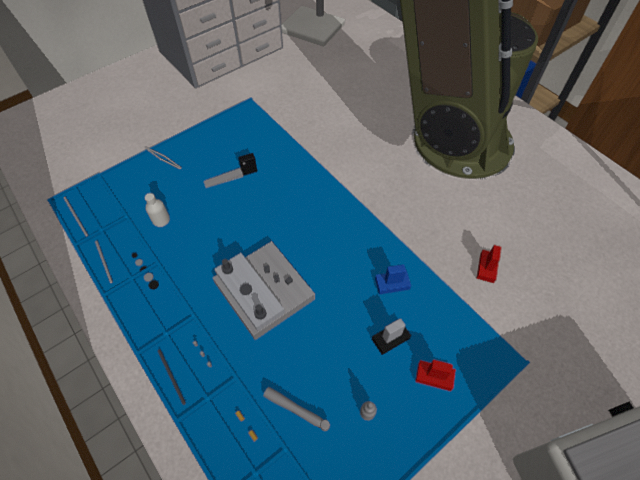

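Top view: the candidates for the scraper are black with aluminium handle (212,234), red (169,238), red (201,347) and blue (246,269). The black one fits (black foot, aluminium handle). The fixture is at about (312,183), the chips at (302–322,195), and the feeler runs from its handle (430,247) to its tip (437,208).

```bash
cat > m.py <<'E'
from h import *
import pickle
f=pickle.load(open("top0.pkl","rb"));g=pickle.load(open("scene0.pkl","rb"))
def comps(f,m,box,amin=15):
    u0,v0,u1,v1=box;mm=np.zeros(m.shape,np.uint8);mm[v0:v1,u0:u1]=m[v0:v1,u0:u1]
    out=[]
    for c in cv2.findContours(mm,cv2.RETR_EXTERNAL,cv2.CHAIN_APPROX_NONE)[0]:
        if cv2.contourArea(c)>=amin: out.append((cv2.contourArea(c),cv2.minAreaRect(c),c))
    return sorted(out,key=lambda t:-t[0])
for nm,F,boxes in (("top",f,dict(scr=(190,210,235,258),feel=(415,195,455,265),fix=(265,140,360,225))),("scene",g,dict(scr=(360,305,425,360),feel=(195,145,265,195),fix=(200,230,325,345)))):
    im=F["color"].astype(int);hsv=cv2.cvtColor(F["color"],cv2.COLOR_RGB2HSV)
    dark=(hsv[...,2]<50);grey=(hsv[...,1]<70)&(hsv[...,2]>80)
    for k,b in boxes.items():
        for mn,m in(("dark",dark),("grey",grey)):
            for a,rc,c in comps(F,m,b)[:3]:
                print(nm,k,mn,a,np.round(cv2.boxPoints(rc),1).tolist())
def crop(F,b,s):
    u0,v0,u1,v1=b;return cv2.resize(F["color"][v0:v1,u0:u1],(int(s*(u1-u0)),int(s*(v1-v0))),interpolation=cv2.INTER_CUBIC)
A=np.hstack([crop(f,(190,210,240,260),6),crop(f,(410,200,460,260),5)]);A
a=crop(f,(192,214,232,254),7.5);b=crop(f,(270,145,350,225),5);
c=crop(g,(360,300,425,360),5);d=crop(f,(412,200,452,260),5)
W=np.zeros((600,800,3),np.uint8)
W[:300,:300]=a;W[:400,300:700]=b[:, :400];W[300:600,0:300]=c[:300,:300];
W[400:600,300:633]=cv2.resize(cv2.rotate(d,0),(333,200))
cv2.imwrite("pics/crop1.png",W[...,::-1])
E
python3 m.py
```

```text
top scr dark 191.5 [[201.6999969482422, 245.1999969482422], [208.10000610351562, 219.5], [222.89999389648438, 223.1999969482422], [216.5, 248.89999389648438]]
top scr grey 96.5 [[202.3000030517578, 237.6999969482422], [205.39999389648438, 222.10000610351562], [212.6999969482422, 223.5], [209.60000610351562, 239.10000610351562]]
top feel dark 142.5 [[423.20001220703125, 254.3000030517578], [427.3999938964844, 237.60000610351562], [437.5, 240.10000610351562], [433.29998779296875, 256.79998779296875]]
top feel grey 245.5 [[426.29998779296875, 238.8000030517578], [434.6000061035156, 205.39999389648438], [443.1000061035156, 207.5], [434.79998779296875, 240.89999389648438]]
top fix grey 3594.5 [[277.20001220703125, 210.10000610351562], [280.0, 152.0], [344.8999938964844, 155.0], [342.1000061035156, 213.1999969482422]]
scene scr dark 346.5 [[370.5, 336.70001220703125], [401.20001220703125, 319.29998779296875], [411.20001220703125, 337.20001220703125], [380.6000061035156, 354.5]]
scene scr grey 262.0 [[379.29998779296875, 329.79998779296875], [400.20001220703125, 317.29998779296875], [407.8999938964844, 330.20001220703125], [387.1000061035156, 342.79998779296875]]
scene feel dark 252.5 [[237.89999389648438, 156.5], [252.89999389648438, 152.8000030517578], [257.5, 170.89999389648438], [242.39999389648438, 174.60000610351562]]
scene feel grey 279.5 [[203.0, 180.5], [240.0, 167.3000030517578], [243.0, 175.89999389648438], [206.10000610351562, 189.10000610351562]]
scene fix grey 5339.0 [[208.10000610351562, 272.70001220703125], [270.70001220703125, 229.8000030517578], [316.79998779296875, 297.1000061035156], [254.3000030517578, 340.0]]
```

View pics/crop1.png

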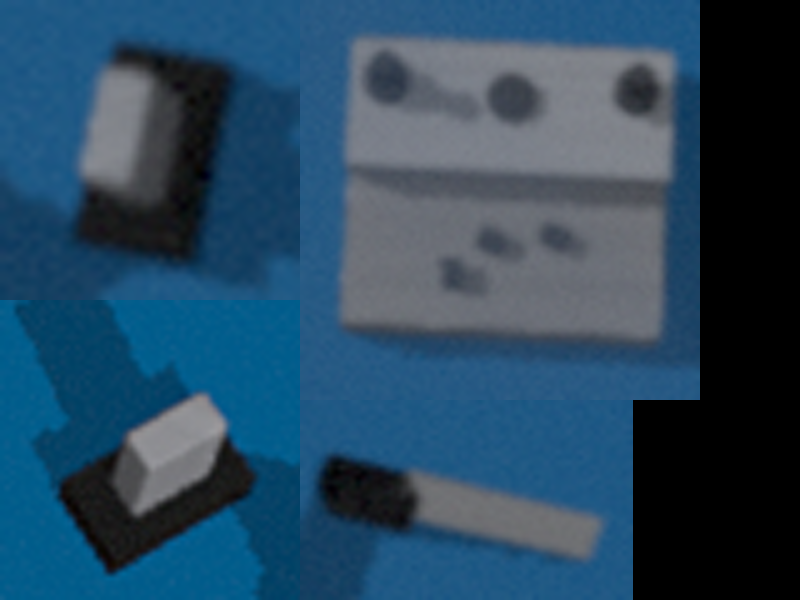

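Run:
```python
from h import *
import pickle
f=pickle.load(open("top0.pkl","rb"));g=pickle.load(open("scene0.pkl","rb"))
P=lambda F,u,v,z:np.round(onz(F,u,v,z)*1000,1)[:2]
print("scr handle top",[P(f,192+a/7.5,214+b/7.5,.068) for a,b in[(110,65),(158,72),(130,192),(82,182),(120,128)]])
print("scr foot",[P(f,192+a/7.5,214+b/7.5,.021) for a,b in[(118,45),(232,68),(190,262),(78,238),(155,153)]])
print("scr scene handle top", [P(g,360+a/5,300+(b-300)/5,.068) for a,b in[(123,432),(205,393),(226,428),(145,470)]])
print("scr scene foot bottom/top", [P(g,360+a/5,300+(b-300)/5,.021) for a,b in[(62,490),(112,560),(252,478)]])
print("ledge front",[P(f,270+(a-300)/5,145+b/5,.028) for a,b in[(342,326),(660,338)]])
print("upper top",[P(f,270+(a-300)/5,145+b/5,.052) for a,b in[(352,38),(676,52),(670,182),(345,168)]])
print("chips",[P(f,270+(a-300)/5,145+b/5,.035) for a,b in[(488,240),(553,237),(455,274)]])
print("feeler dark top",[P(f,u,v,.053) for u,v in[(423.2,254.3),(427.4,237.6),(437.5,240.1),(433.3,256.8),(430.3,247.2)]])
print("feeler dark scene",[P(g,u,v,.053) for u,v in[(245,154.7)]])
print("blade tip", [P(f,u,v,.0045) for u,v in[(434.6,205.4),(443.1,207.5)]],[P(f,u,v,.013) for u,v in[(426.3,238.8),(434.8,240.9)]])
print("blade scene tip",[P(g,u,v,.0045) for u,v in[(203,180.5),(206.1,189.1)]])
print("scene fix",[P(g,u,v,.028) for u,v in[(270.7,242),(316.8,297.1)]])
```

```text
scr handle top [array([515.5, 269.6]), array([513.8, 255.1]), array([477.5, 261.3]), array([480.1, 275.8]), array([496.6, 265.5])]
scr foot [array([529.8, 278.2]), array([523.5, 242. ]), array([462.3, 251.8]), array([468.8, 287. ]), array([496.1, 264.6])]
scr scene handle top [array([513.9, 256.3]), array([481.3, 263.6]), array([484.6, 277.8]), array([517.4, 271.4])]
scr scene foot bottom/top [array([529.6, 248.5]), array([533.1, 279.5]), array([471.8, 288.8])]
ledge front [array([556.2, 113. ]), array([554.6, -35.6])]
upper top [array([688.3, 111.8]), array([686. , -39.3]), array([623.3, -37.4]), array([625.6, 112.7])]
chips [array([597.5,  46. ]), array([599.8,  15.7]), array([580.9,  60.9])]
feeler dark top [array([ 458.7, -219.7]), array([ 497.2, -229.8]), array([ 492.1, -253.1]), array([ 453.6, -242.9]), array([ 475.3, -236.2])]
feeler dark scene [array([ 476.8, -250.2])]
blade tip [array([ 583.5, -261.5]), array([ 579. , -282.3])] [array([ 500.2, -237.7]), array([ 495.7, -258.1])]
blade scene tip [array([ 578.5, -285.4]), array([ 585.9, -258.4])]
scene fix [array([558.4, -34.2]), array([560.7, 122.9])]
```

Fixture yaw is about -0.75°, with the mouth centre at about (625, 38) mm. The scraper is at about (498, 266) with its x axis at -9.5°, and the feeler handle is at about (475, -237). First move: go towards the scraper.

```bash
cat >> h.py <<'E'
def go(x,y,z,yaw,s=None,q=None):
    """world TCP target mm, yaw deg of tool x -> shift mm, turn rad in tool axes"""
    s=s or telemetry.state();M=R.from_quat(np.roll(s["tcp_rot"],-1))
    t=M.inv().apply(np.array([x,y,z])-np.array(s["tool_pos"])*1000)
    a=np.radians(yaw);T=R.from_matrix(np.array([[np.cos(a),np.sin(a),0],[np.sin(a),-np.cos(a),0],[0,0,-1]]))
    print("shift",np.round(t,1),"turn",np.round((M.inv()*T).as_rotvec(),4),"| tcp",np.round(np.array(s["tool_pos"])*1000,1),"F",np.round(s["force"],1),"w",round(s["grip_width"]*1000,1),"t",s["time_s"])
E
python3 -m jog '[[[-24,-23.5,0],[0,0,-0.106]],[[-48,-47,0],[0,0,-0.212]],[[-72,-70.5,0],[0,0,-0.318]],[[-96,-94,0],[0,0,-0.424]],[[-120,-117.5,0],[0,0,-0.53]],[[-144,-141,0],[0,0,-0.636]],[[-168,-164.5,0],[0,0,-0.742]],[[-192,-188,0],[0,0,-0.848]]]'
python3 -c "
from h import *
go(498,266,130,80.5)"
```

```text
time_s: 0.77
tool_pos: [0.3204, -0.2452, 0.2311]
tcp_rot: [-0.0, 0.99, -0.143, -0.0]
force: [0.6, -0.3, 0.3]
grip_width: 0.0854
shift [  25.7 -540.5  101.2] turn [-3.0000e-04  1.0000e-04 -1.6921e+00] | tcp [ 320.4 -245.2  231.1] F [ 0.6 -0.3  0.3] w 85.4 t 0.7667
```

```bash
python3 -m jog '[[[1.6,-33.8,4],[0,0,-0.106]],[[3.2,-67.6,8],[0,0,-0.212]],[[4.8,-101.4,12],[0,0,-0.318]],[[6.4,-135.2,16],[0,0,-0.424]],[[8,-169,20],[0,0,-0.53]],[[9.6,-202.8,24],[0,0,-0.636]],[[11.2,-236.6,28],[0,0,-0.742]],[[12.8,-270,32],[0,0,-0.848]]]'
python3 -c "
from h import *
go(498,266,140,80.5)"
```

```text
time_s: 1.43
tool_pos: [0.4104, 0.0099, 0.1991]
tcp_rot: [0.0, 0.961, 0.277, -0.0]
force: [0.6, -0.9, 0.6]
grip_width: 0.0857
shift [ 210.5 -170.1   59.1] turn [ 0.      0.     -0.8436] | tcp [410.4   9.9 199.1] F [ 0.6 -0.9  0.6] w 85.7 t 1.4333
```

```bash
python3 -m jog '[[[26,-21,7],[0,0,-0.106]],[[52.5,-42.5,15],[0,0,-0.212]],[[79,-64,22],[0,0,-0.318]],[[105,-85,30],[0,0,-0.424]],[[131.5,-106,37],[0,0,-0.53]],[[158,-127.5,44],[0,0,-0.636]],[[184,-149,52],[0,0,-0.742]],[[210.5,-170,59],[0,0,-0.844]]]'
python3 - <<'E'
from h import *
f=grab("wrist");save(f,"w1.png")
import pickle;pickle.dump(f,open("w1.pkl","wb"))
go(498,266,30,80.5)
E
```

```text
time_s: 2.1
tool_pos: [0.4993, 0.2653, 0.1394]
tcp_rot: [-0.0, 0.763, 0.646, -0.0]
force: [0.5, -1.3, 1.1]
grip_width: 0.0855
shift [ -3.6  -1.3 107.9] turn [-0.0016 -0.      0.0102] | tcp [500.  269.3 137.9] F [-1.8  3.1 -2.2] w 85.0 t 2.15
```

View pics/w1.png

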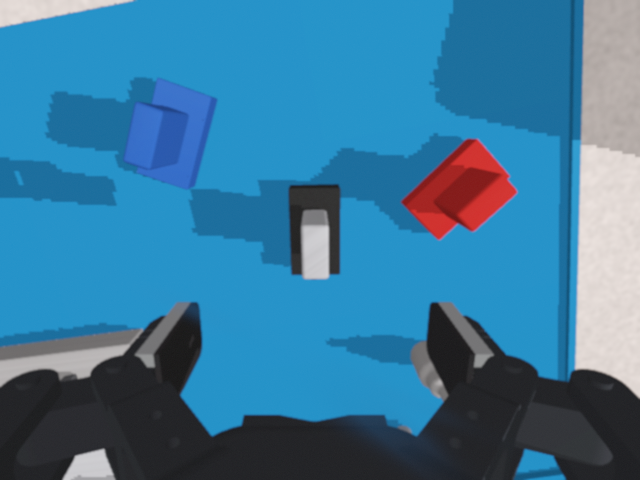

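The wrist view shows the black scraper: foot at (289–339, 186–274), handle at (302–329, 210–278), lined up with the jaws. The blue and red look-alikes stand to either side.

Run:
```python
from h import *
import pickle
f=pickle.load(open("w1.pkl","rb"))
P=lambda u,v,z:np.round(onz(f,u,v,z)[:2]*1000,1)
print([P(u,v,.021) for u,v in[(289,186),(339,185),(340,274),(291,274)]],P(314.7,229.7,.021))
hsv=cv2.cvtColor(f["color"],cv2.COLOR_RGB2HSV);m=((hsv[...,1]<60)&(hsv[...,2]>90)).astype(np.uint8);m[:190]=0;m[290:]=0;m[:,:285]=0;m[:,345:]=0
c=max(cv2.findContours(m,0,1)[0],key=cv2.contourArea);print(cv2.boundingRect(c))
print([P(u,v,.068) for u,v in[(303,278),(329,278)]])
go(498,266,30,80.5)
```

```text
[array([463. , 254.6]), array([468. , 288.4]), array([532.2, 279.6]), array([526.3, 244.4])] [496.3 266.9]
(301, 210, 29, 69)
[array([512.7, 256.9]), array([515.2, 272.3])]
shift [ -3.6  -1.3 107.9] turn [-0.0016 -0.      0.0102] | tcp [500.  269.3 137.9] F [-1.8  3.1 -2.2] w 85.0 t 2.15
```

```bash
python3 -m jog '[[[0.5,-1,20],[0,0,-0.01]],[[0.5,-1.5,42],[0,0,-0.01]],[[0.5,-1.5,64],[0,0,-0.01]],[[0.5,-1.5,84],[0,0,-0.01]],[[0.5,-1.5,98],[0,0,-0.01]],[[0.5,-1.5,107],[0,0,-0.01]],[[0.5,-1.5,110],[0,0,-0.01]],[[0.5,-1.5,110],[0,0,-0.01]]]'
python3 -m jog '[[[0,0,0],[0,0,0]],[[0,0,0],[0,0,0]],[[0,0,0],[0,0,0]],[[0,0,0],[0,0,0]],[[0,0,0],[0,0,0]],[[0,0,0],[0,0,0]],[[0,0,0],[0,0,0]],[[0,0,0],[0,0,0]]]' 0.1 60
python3 -m jog '[[[0,0,0],[0,0,0]],[[0,0,0],[0,0,0]],[[0,0,-4],[0,0,0]],[[0,0,-15],[0,0,0]],[[0,0,-35],[0,0,0]],[[0,0,-55],[0,0,0]],[[0,0,-75],[0,0,0]],[[0,0,-90],[0,0,0]]]'
python3 -c "
from h import *
go(587,-17,110,89.3)"
```

```text
time_s: 2.82
tool_pos: [0.4978, 0.2642, 0.0299]
tcp_rot: [-0.0, 0.762, 0.648, -0.0]
force: [-1.0, -0.6, 0.7]
grip_width: 0.0852
time_s: 3.48
tool_pos: [0.4981, 0.2645, 0.0305]
tcp_rot: [0.0, 0.762, 0.648, 0.0]
force: [-0.2, 0.3, 3.4]
grip_width: 0.0154
time_s: 4.15
tool_pos: [0.4982, 0.2644, 0.1226]
tcp_rot: [0.0, 0.762, 0.648, 0.001]
force: [1.1, -0.1, -1.2]
grip_width: 0.0151
shift [-263.6  132.7   12.6] turn [ 0.0012 -0.0006 -0.1486] | tcp [498.2 264.4 122.6] F [ 1.1 -0.1 -1.2] w 15.1 t 4.15
```

```bash
python3 -m jog '[[[-20,10,0],[0,0,-0.02]],[[-55,28,0],[0,0,-0.04]],[[-92,46,0],[0,0,-0.06]],[[-130,65,0],[0,0,-0.08]],[[-168,84,0],[0,0,-0.1]],[[-206,104,0],[0,0,-0.12]],[[-240,121,0],[0,0,-0.135]],[[-266,134,0],[0,0,-0.149]]]'
python3 -m jog '[[[0,0,0],[0,0,0]],[[0,0,8],[0,0,0]],[[0,0,20],[0,0,0]],[[0,0,32],[0,0,0]],[[0,0,42],[0,0,0]],[[0,0,48],[0,0,0]],[[0,0,48],[0,0,0]],[[0,0,48],[0,0,0]]]'
python3 - <<'E'
from h import *
import pickle
for n in("top","scene"):
    f=grab(n);pickle.dump(f,open(n+"1.pkl","wb"))
    b=(260,140,360,230) if n=="top" else (190,200,340,345)
    c=f["color"][b[1]:b[3],b[0]:b[2]];c=cv2.resize(c,None,fx=4,fy=4,interpolation=2);
    if n=="top":A=c
B=np.zeros((580,800,3),np.uint8);A=A[:,:];B[:360,:400]=A;c=cv2.resize(c,(400,387));B[:387,400:]=c
cv2.imwrite("pics/c2.png",B[:390,:,::-1])
go(588.6,-19.5,55,89.25)
E
```

```text
time_s: 4.82
tool_pos: [0.5881, -0.023, 0.1211]
tcp_rot: [0.0, 0.712, 0.703, 0.0]
force: [0.9, 0.6, -2.5]
grip_width: 0.0154
time_s: 5.48
tool_pos: [0.5875, -0.0192, 0.0719]
tcp_rot: [-0.0, 0.711, 0.703, -0.0]
force: [0.5, 0.1, -0.8]
grip_width: 0.0152
shift [ 0.   0.6 17.8] turn [0.0008 0.0001 0.0015] | tcp [588.  -19.5  72.8] F [-0.3  0.5 -1.4] w 15.5 t 5.5833
```

View pics/c2.png

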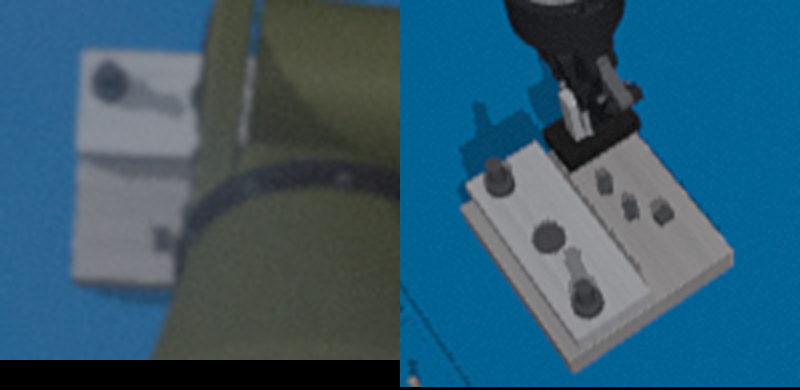

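The scraper is above the right end of the ledge, between the lip and the front edge, and clear of all three chips (scene crop (605,180), (630,207), (662,212)). Lowering now.

```bash
python3 -m jog '[[[0,0,5],[0,0,0]],[[0,0,10],[0,0,0]],[[0,0,14],[0,0,0]],[[0,0,15.5],[0,0,0]],[[0,0,16.5],[0,0,0]],[[0,0,17],[0,0,0]],[[0,0,17.5],[0,0,0]],[[0,0,17.5],[0,0,0]]]'
python3 -c "
from h import *
go(590.4,120,54,89.25)"
```

```text
time_s: 6.25
tool_pos: [0.5879, -0.0197, 0.0555]
tcp_rot: [0.0, 0.711, 0.703, 0.0]
force: [-4.0, 0.4, 5.5]
grip_width: 0.0152
shift [139.7   0.9   1.5] turn [0.0007 0.0001 0.0013] | tcp [587.9 -19.7  55.5] F [-4.   0.4  5.5] w 15.2 t 6.25
```

```bash
python3 -m jog '[[[4,-1,0],[0,0,0]],[[12,-1,0],[0,0,0]],[[21,-1,0],[0,0,0]],[[30,-1,0],[0,0,0]],[[39,-1,0],[0,0,0]],[[48,-1,0],[0,0,0]],[[57,-1,0],[0,0,0]],[[66,-1,0],[0,0,0]]]'
python3 -m jog '[[[9,0,0],[0,0,0]],[[18,0,0],[0,0,0]],[[27,0,0],[0,0,0]],[[36,0,0],[0,0,0]],[[45,0,0],[0,0,0]],[[54,0,0],[0,0,0]],[[63,0,0],[0,0,0]],[[70,0,0],[0,0,0]]]'
python3 - <<'E'
from h import *
f=grab("scene");c=f["color"][200:345,190:340];c=cv2.resize(c,None,fx=4,fy=4,interpolation=2)
t=grab("top")["color"][140:230,240:360];t=cv2.resize(t,(200,150))
B=np.zeros((580,800,3),np.uint8);B[:,:600]=c;B[:150,600:]=t
cv2.imwrite("pics/c3.png",B[...,::-1])
go(590.4,120,54,89.25)
E
```

```text
time_s: 6.92
tool_pos: [0.5879, 0.0471, 0.0555]
tcp_rot: [0.001, 0.711, 0.703, 0.0]
force: [-0.9, -4.0, 6.8]
grip_width: 0.0156
time_s: 7.58
tool_pos: [0.5886, 0.1173, 0.0555]
tcp_rot: [0.001, 0.711, 0.703, 0.0]
force: [-0.5, -4.0, 5.5]
grip_width: 0.0152
shift [1.9 1.8 1.6] turn [ 0.0017 -0.0007  0.0024] | tcp [588.6 118.2  55.6] F [0.6 4.  6.5] w 15.5 t 7.6833
```

View pics/c3.png

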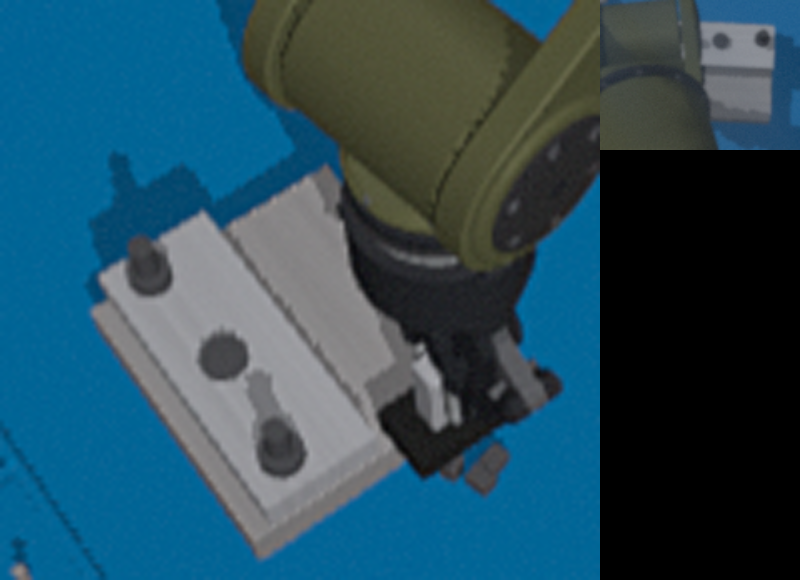

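Two chips are visible off the +y end (crop (490,465), (452,465)) and the ledge behind the scraper is clean. I'll push a little further, then lift and carry the scraper back to its original spot.

```bash
python3 -m jog '[[[5,0,0],[0,0,0]],[[9,0,-0.5],[0,0,0]],[[13,0,-1],[0,0,0]],[[15,0,-1.5],[0,0,0]],[[15,0,-5],[0,0,0]],[[15,0,-20],[0,0,0]],[[15,0,-40],[0,0,0]],[[15,0,-50],[0,0,0]]]'
python3 -c "
from h import *
go(498,270,90,81)"
```

```text
time_s: 8.35
tool_pos: [0.5889, 0.1315, 0.1068]
tcp_rot: [0.0, 0.711, 0.703, 0.001]
force: [0.1, -0.1, -1.3]
grip_width: 0.0154
shift [137.5 -92.6  16.7] turn [ 0.0017 -0.0005  0.1453] | tcp [588.9 131.5 106.8] F [ 0.1 -0.1 -1.3] w 15.4 t 8.35
```

```bash
python3 -m jog '[[[17,-11,0],[0,0,0.02]],[[38,-25,0],[0,0,0.05]],[[60,-40,0],[0,0,0.08]],[[82,-55,0],[0,0,0.11]],[[103,-69,5],[0,0,0.145]],[[122,-82,10],[0,0,0.145]],[[134,-90,15],[0,0,0.145]],[[137.5,-92.5,18],[0,0,0.145]]]'
python3 - <<'E'
from h import *
import pickle
f=grab("scene");pickle.dump(f,open("s4.pkl","wb"));t=grab("top");pickle.dump(t,open("t4.pkl","wb"))
c=cv2.resize(f["color"][200:400,190:440],None,fx=3.2,fy=3,interpolation=2)[:600]
cv2.imwrite("pics/c4.png",c[...,::-1])
go(498,270,32,81)
E
```

```text
time_s: 9.02
tool_pos: [0.4962, 0.2715, 0.0863]
tcp_rot: [-0.0, 0.76, 0.65, -0.0]
force: [-0.1, 0.2, -2.0]
grip_width: 0.0153
shift [ 0.   1.  54.3] turn [-0.0008  0.0005  0.0014] | tcp [497.1 270.1  86.3] F [ 0.4 -0.1 -1.4] w 15.2 t 9.1167
```

View pics/c4.png

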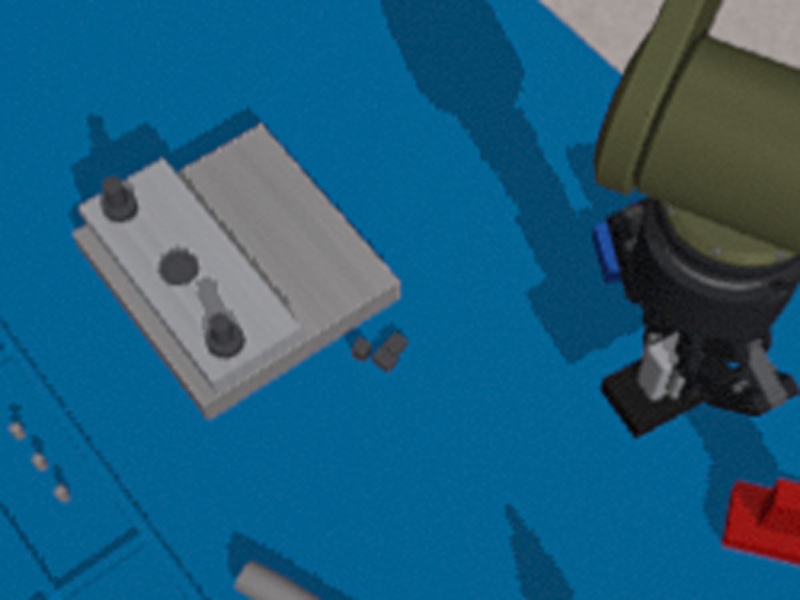

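The ledge is clean and all three chips are on the mat (crop (360,348), (385,357), (398,342)). Setting the scraper down.

```bash
python3 -m jog '[[[0,0,8],[0,0,0]],[[0,0,20],[0,0,0]],[[0,0,32],[0,0,0]],[[0,0,43],[0,0,0]],[[0,0,50],[0,0,0]],[[0,0,53.5],[0,0,0]],[[0,0,55],[0,0,0]],[[0,0,56],[0,0,0]]]'
python3 -c "
from h import *
go(498,270,30,81)"
```

```text
time_s: 9.78
tool_pos: [0.4977, 0.2699, 0.0307]
tcp_rot: [0.0, 0.76, 0.65, 0.0]
force: [0.2, 0.8, -2.3]
grip_width: 0.0151
shift [0.1 0.3 0.7] turn [ 0.0001 -0.      0.0002] | tcp [497.7 269.9  30.7] F [ 0.2  0.8 -2.3] w 15.1 t 9.7833
```

```bash
python3 -m jog '[[[0,0,0.4],[0,0,0]],[[0,0,0.8],[0,0,0]],[[0,0,0.8],[0,0,0]],[[0,0,0.8],[0,0,0]],[[0,0,0.8],[0,0,0]],[[0,0,0.8],[0,0,0]],[[0,0,0.8],[0,0,0]],[[0,0,0.8],[0,0,0]]]'
python3 -m jog '[[[0,0,0],[0,0,0]],[[0,0,0],[0,0,0]],[[0,0,0],[0,0,0]],[[0,0,0],[0,0,0]],[[0,0,0],[0,0,0]],[[0,0,-3],[0,0,0]],[[0,0,-15],[0,0,0]],[[0,0,-35],[0,0,0]]]' 1
python3 -m jog '[[[0,0,-25],[0,0,0]],[[0,0,-50],[0,0,0]],[[0,0,-75],[0,0,0]],[[0,0,-100],[0,0,0]],[[0,0,-110],[0,0,0]],[[0,0,-110],[0,0,0]],[[0,0,-110],[0,0,0]],[[0,0,-110],[0,0,0]]]'
python3 -c "
from h import *
import pickle
f=grab('wrist');pickle.dump(f,open('w2.pkl','wb'));save(f,'w2.png')
go(475,-237,150,-103)
go(475,-237,150,77)"
```

```text
time_s: 10.45
tool_pos: [0.4978, 0.2701, 0.0305]
tcp_rot: [0.0, 0.76, 0.65, 0.0]
force: [-2.1, 0.0, 5.7]
grip_width: 0.0152
time_s: 11.12
tool_pos: [0.4967, 0.2695, 0.0645]
tcp_rot: [-0.0, 0.76, 0.65, -0.001]
force: [0.5, -0.1, 1.0]
grip_width: 0.0853
time_s: 11.78
tool_pos: [0.497, 0.2697, 0.1735]
tcp_rot: [-0.0, 0.76, 0.65, -0.001]
force: [-0.3, -0.0, -0.9]
grip_width: 0.0849
shift [-503.8   57.4   24. ] turn [-2.3000e-03 -3.2000e-03 -3.0715e+00] | tcp [497.  269.6 173.4] F [0.3 0.1 0.1] w 85.2 t 11.8333
shift [-503.8   57.4   24. ] turn [-0.0021  0.0015  0.0701] | tcp [497.  269.6 173.4] F [0.3 0.1 0.1] w 85.2 t 11.8333
```

View pics/w2.png

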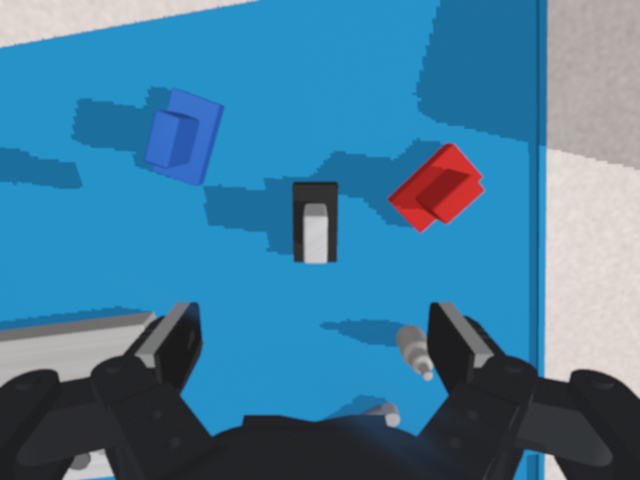

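The scraper stands upright on the mat at (315,222), alone. Going to the feeler at about (478, -242), yaw about -16°.

```bash
python3 -m jog '[[[-20,2,0],[0,0,0]],[[-55,6,0],[0,0,0]],[[-94,11,0],[0,0,0]],[[-134,16,0],[0,0,0]],[[-174,21,0],[0,0,0]],[[-214,26,0],[0,0,0]],[[-254,31,0],[0,0,0]],[[-294,35,0],[0,0,0]]]'
python3 -m jog '[[[-40,5,2],[0,0,0.02]],[[-80,10,5],[0,0,0.05]],[[-120,15,8],[0,0,0.08]],[[-160,20,12],[0,0,0.11]],[[-190,23,15],[0,0,0.122]],[[-208,25,18],[0,0,0.122]],[[-214,26,20],[0,0,0.122]],[[-214,26,20],[0,0,0.122]]]'
python3 - <<'E'
from h import *
import pickle
f=grab('wrist');pickle.dump(f,open('w3.pkl','wb'));save(f,'w3.png')
hsv=cv2.cvtColor(f["color"],cv2.COLOR_RGB2HSV)
m=((hsv[...,1]<70)&(hsv[...,2]>80)).astype(np.uint8)
for c in cv2.findContours(m,0,1)[0]:
    if cv2.contourArea(c)>800: print(cv2.contourArea(c),np.round(cv2.boxPoints(cv2.minAreaRect(c)),1).tolist())
go(478,-242,150,74)
E
```

```text
time_s: 12.5
tool_pos: [0.4854, -0.0278, 0.1739]
tcp_rot: [-0.001, 0.76, 0.65, -0.001]
force: [0.9, 0.2, 0.0]
grip_width: 0.0853
time_s: 13.17
tool_pos: [0.4778, -0.2421, 0.1534]
tcp_rot: [-0.001, 0.799, 0.601, -0.0]
force: [0.3, -0.3, 0.2]
grip_width: 0.0852
1144.5 [[62.0, 448.0], [116.0, 448.0], [116.0, 479.0], [62.0, 479.0]]
937.0 [[438.0, 303.0], [458.5, 291.6000061035156], [495.79998779296875, 358.79998779296875], [475.29998779296875, 370.20001220703125]]
950.5 [[131.89999389648438, 358.70001220703125], [168.3000030517578, 292.20001220703125], [188.8000030517578, 303.5], [152.39999389648438, 370.0]]
1907.0 [[298.0, 265.0], [323.0, 265.0], [323.0, 347.0], [298.0, 347.0]]
6548.5 [[588.0, 234.0], [639.0, 234.0], [639.0, 398.0], [588.0, 398.0]]
9773.5 [[0.0, 387.0], [0.0, 179.0], [95.0, 179.0], [95.0, 387.0]]
17434.5 [[0.0, 107.0], [0.0, 0.0], [327.0, 0.0], [327.0, 107.0]]
shift [-0.9  0.2  3.9] turn [-0.002  -0.0006 -0.0002] | tcp [ 478.1 -241.1  153.9] F [ 0.2  0.2 -0.1] w 85.4 t 13.2167
```

View pics/w3.png

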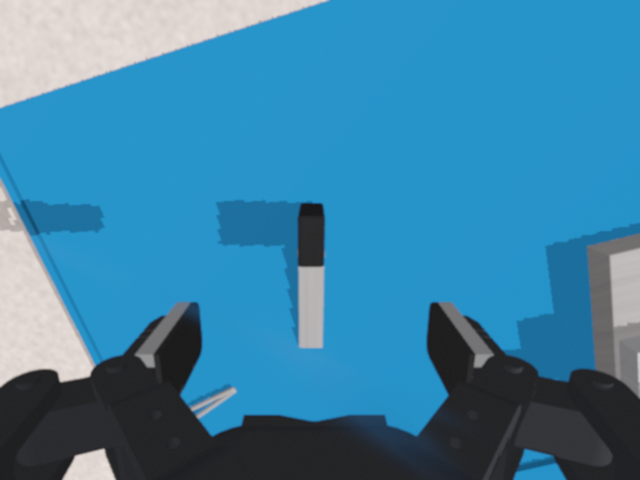

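The feeler's handle is at (298–324, 204–265), with the blade running down to its tip at (310,347), square to the jaws.

Run:
```python
from h import *
import pickle
f=pickle.load(open("w3.pkl","rb"))
P=lambda u,v,z:np.round(onz(f,u,v,z)[:2]*1000,1)
hsv=cv2.cvtColor(f["color"],cv2.COLOR_RGB2HSV)
d=((hsv[...,2]<60)).astype(np.uint8);d[:190]=0;d[290:]=0
for c in cv2.findContours(d,0,1)[0]:
    if cv2.contourArea(c)>500: print(cv2.boundingRect(c))
b=((hsv[...,1]<70)&(hsv[...,2]>80))
for v in(270,290,310,330,345):
    u=np.where(b[v,280:340])[0]+280; print(v,u.min(),u.max()+1)
tip=P(310.7,348,.0045);hf=P(311,265.5,.053);print("tip",tip,"handlefront",hf)
for a in(-16,-15.5): 
    e=np.array([np.cos(np.radians(a)),np.sin(np.radians(a))]);print(tip-108*e,hf-18*e)
```

```text
(299, 204, 24, 62)
270 298 324
290 299 324
310 299 323
330 299 323
345 299 323
tip [ 582.5 -274.4] handlefront [ 493.6 -248.1]
[ 478.68373684 -244.63116557] [ 476.29728947 -243.1385276 ]
[ 478.42791105 -245.53825538] [ 476.25465184 -243.28970923]
```

```bash
python3 -m jog '[[[-1,0,25],[0,0,0.007]],[[-2,0,50],[0,0,0.007]],[[-2.3,0,78],[0,0,0.007]],[[-2.3,0,104],[0,0,0.007]],[[-2.3,0,124],[0,0,0.007]],[[-2.3,0,135],[0,0,0.007]],[[-2.3,0,139],[0,0,0.007]],[[-2.3,0,139],[0,0,0.007]]]'
python3 -m jog '[[[0,0,0],[0,0,0]],[[0,0,0],[0,0,0]],[[0,0,0],[0,0,0]],[[0,0,0],[0,0,0]],[[0,0,0],[0,0,0]],[[0,0,0],[0,0,0]],[[0,0,0],[0,0,0]],[[0,0,0],[0,0,0]]]' 0.1 80
python3 -m jog '[[[0,0,0],[0,0,0]],[[0,0,0],[0,0,0]],[[0,0,-4],[0,0,0]],[[0,0,-15],[0,0,0]],[[0,0,-35],[0,0,0]],[[0,0,-55],[0,0,0]],[[0,0,-65],[0,0,0]],[[0,0,-65],[0,0,0]]]'
python3 -c "
from h import *
go(495,39.7,60,89.25)"
```

```text
time_s: 13.88
tool_pos: [0.478, -0.2428, 0.0158]
tcp_rot: [-0.0, 0.8, 0.6, -0.0]
force: [-0.1, -0.6, -0.2]
grip_width: 0.0854
time_s: 14.55
tool_pos: [0.4781, -0.2438, 0.0165]
tcp_rot: [0.0, 0.801, 0.599, 0.0]
force: [-0.8, -0.0, 5.7]
grip_width: 0.0172
time_s: 15.22
tool_pos: [0.4788, -0.2441, 0.0835]
tcp_rot: [0.002, 0.801, 0.599, 0.001]
force: [0.6, -0.3, -2.5]
grip_width: 0.0171
shift [276.9 -64.5  23. ] turn [ 0.0037  0.0015 -0.2727] | tcp [ 478.8 -244.1   83.5] F [ 0.6 -0.3 -2.5] w 17.1 t 15.2167
```

```bash
python3 -m jog '[[[20,-5,0],[0,0,-0.02]],[[55,-14,0],[0,0,-0.06]],[[93,-24,0],[0,0,-0.1]],[[132,-34,0],[0,0,-0.14]],[[171,-45,0],[0,0,-0.18]],[[210,-55,0],[0,0,-0.22]],[[246,-65,0],[0,0,-0.25]],[[274,-72,0],[0.0035,0.0015,-0.2727]]]'
python3 -m jog '[[[0,0,0],[0,0,0]],[[0,0,4],[0,0,0]],[[0,0,12],[0,0,0]],[[0,0,20],[0,0,0]],[[0,0,26],[0,0,0]],[[0,0,29],[0,0,0]],[[0,0,29],[0,0,0]],[[0,0,29],[0,0,0]]]'
python3 - <<'E'
from h import *
import pickle
f=grab('wrist');pickle.dump(f,open('w4.pkl','wb'));g=grab('scene');pickle.dump(g,open('s5.pkl','wb'))
a=cv2.resize(f["color"],(440,330));b=cv2.resize(g["color"][190:345,190:340],(360,372))
W=np.zeros((372,800,3),np.uint8);W[:330,:440]=a;W[:,440:]=b
cv2.imwrite("pics/c5.png",W[...,::-1])
go(487,39.8,42,89.25)
E
```

```text
time_s: 15.88
tool_pos: [0.4851, 0.0422, 0.0802]
tcp_rot: [-0.002, 0.711, 0.703, -0.001]
force: [0.9, 0.7, -0.7]
grip_width: 0.0171
time_s: 16.55
tool_pos: [0.4859, 0.0393, 0.0518]
tcp_rot: [-0.002, 0.712, 0.702, -0.001]
force: [0.3, 0.2, -1.2]
grip_width: 0.0171
shift [ 0.3  0.9 10.2] turn [-0.0028 -0.002  -0.0003] | tcp [486.1  39.5  52.2] F [ 0.1 -0.3 -0.8] w 17.1 t 16.65
```

View pics/c5.png

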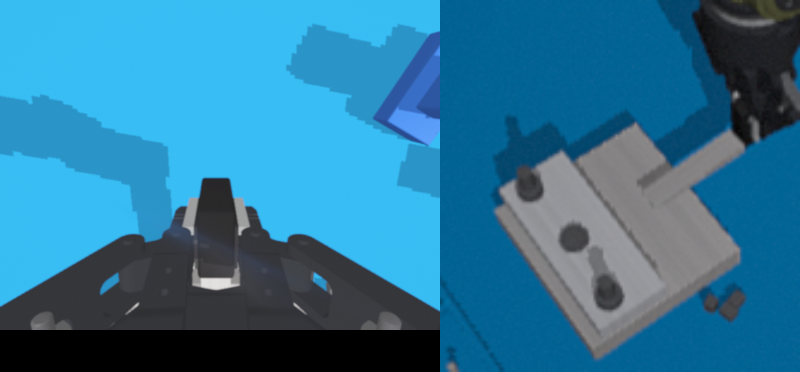

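The blade is over the ledge, near the middle and square (tip at about (648,195) in the right crop). I'll lower it to light contact and level it.

```bash
python3 -m jog '[[[0,0,3],[-0.0028,-0.002,0]],[[0,0,6],[-0.0028,-0.002,0]],[[0,0,8],[-0.0028,-0.002,0]],[[0,0,9],[-0.0028,-0.002,0]],[[0,0,9.5],[-0.0028,-0.002,0]],[[0,0,9.5],[-0.0028,-0.002,0]],[[0,0,9.5],[-0.0028,-0.002,0]],[[0,0,9.5],[-0.0028,-0.002,0]]]'
python3 -c "
from h import *
go(487,39.8,42,89.25);print(telemetry.state()['wrist_torque'])"
```

```text
time_s: 17.32
tool_pos: [0.486, 0.0397, 0.0426]
tcp_rot: [-0.0, 0.712, 0.702, -0.0]
force: [-0.2, 0.4, -0.8]
grip_width: 0.0171
shift [0.1 1.  0.6] turn [-0.0003  0.     -0.    ] | tcp [486.   39.7  42.6] F [-0.2  0.4 -0.8] w 17.1 t 17.3167
[ 0.026038    0.05812162 -0.02507949]
```

```bash
python3 -m jog '[[[0,0,0.3],[0,0,0]],[[0,0,0.6],[0,0,0]],[[0,0,0.9],[0,0,0]],[[0,0,0.9],[0,0,0]],[[0,0,0.9],[0,0,0]],[[0,0,0.9],[0,0,0]],[[0,0,0.9],[0,0,0]],[[0,0,0.9],[0,0,0]]]'
python3 -c "
from h import *
go(487,39.8,42,89.25);print(telemetry.state()['wrist_torque'])"
```

```text
time_s: 17.98
tool_pos: [0.4859, 0.0397, 0.0416]
tcp_rot: [-0.0, 0.712, 0.702, -0.0]
force: [0.1, -1.1, -2.6]
grip_width: 0.0169
shift [ 0.1  1.1 -0.4] turn [-0.0004  0.     -0.    ] | tcp [485.9  39.7  41.6] F [ 0.1 -1.1 -2.6] w 16.9 t 17.9833
[-0.00116175 -0.0226222   0.02731034]
```

```bash
for i in 1 2; do python3 -m jog '[[[0,0,0.2],[0,0,0]],[[0,0,0.4],[0,0,0]],[[0,0,0.5],[0,0,0]],[[0,0,0.5],[0,0,0]],[[0,0,0.5],[0,0,0]],[[0,0,0.5],[0,0,0]],[[0,0,0.5],[0,0,0]],[[0,0,0.5],[0,0,0]]]'
python3 -c "
from h import *
go(487,39.8,42,89.25);print(telemetry.state()['wrist_torque'])"; done
```

```text
time_s: 18.65
tool_pos: [0.486, 0.0397, 0.0412]
tcp_rot: [-0.0, 0.712, 0.702, -0.0]
force: [-4.0, 0.7, 5.0]
grip_width: 0.0169
shift [ 0.1  1.  -0.8] turn [-0.0002  0.      0.    ] | tcp [486.   39.7  41.2] F [-4.   0.7  5. ] w 16.9 t 18.65
[0.03706032 0.15089912 0.00260605]
time_s: 19.32
tool_pos: [0.486, 0.0397, 0.041]
tcp_rot: [0.0, 0.712, 0.702, 0.0]
force: [-4.8, 0.4, 10.1]
grip_width: 0.0172
shift [ 0.1  1.  -1. ] turn [0. 0. 0.] | tcp [486.   39.7  41. ] F [-4.8  0.4 10.1] w 17.2 t 19.3167
[-0.04164818  0.24714207 -0.03956657]
```

```bash
python3 -m jog '[[[0,0,-0.6],[0,0,0]],[[0,2,-0.7],[0,0,0]],[[0,5,-0.7],[0,0,0]],[[0,9,-0.7],[0,0,0]],[[0,13,-0.7],[0,0,0]],[[0,17,-0.7],[0,0,0]],[[0,21,-0.7],[0,0,0]],[[0,25,-0.7],[0,0,0]]]'
python3 -c "
from h import *
go(487,39.8,42,89.25);print(telemetry.state()['wrist_torque'])"
python3 -m jog '[[[0,3,0],[0,0,0]],[[0,6,0],[0,0,0]],[[0,9,0],[0,0,0]],[[0,12,0],[0,0,0]],[[0,15,0],[0,0,0]],[[0,18,0],[0,0,0]],[[0,21,0],[0,0,0]],[[0,24,0],[0,0,0]]]'
python3 -c "
from h import *
go(487,39.8,42,89.25);print(telemetry.state()['wrist_torque'])"
```

```text
time_s: 19.98
tool_pos: [0.5114, 0.0393, 0.0414]
tcp_rot: [-0.0, 0.712, 0.702, -0.0]
force: [-4.5, -0.5, 7.7]
grip_width: 0.0171
shift [  0.1 -24.4  -0.6] turn [-0.0005  0.     -0.    ] | tcp [511.4  39.3  41.4] F [-4.5 -0.5  7.7] w 17.1 t 19.9833
[-0.01954023  0.400386   -0.03238021]
time_s: 20.65
tool_pos: [0.5353, 0.039, 0.0415]
tcp_rot: [-0.0, 0.712, 0.702, -0.0]
force: [-5.9, 0.0, 8.7]
grip_width: 0.0171
shift [  0.1 -48.3  -0.5] turn [-0.0006  0.     -0.    ] | tcp [535.3  39.   41.5] F [-5.9  0.   8.7] w 17.1 t 20.65
[ 0.02907883  0.59434368 -0.02793504]
```

```bash
python3 -m jog '[[[0,0,-0.3],[0,0,0]],[[0,0.5,-0.6],[0,0,0]],[[0,1,-0.6],[0,0,0]],[[0,1.5,-0.6],[0,0,0]],[[0,2,-0.6],[0,0,0]],[[0,2.5,-0.6],[0,0,0]],[[0,3,-0.6],[0,0,0]],[[0,3.5,-0.6],[0,0,0]]]'
python3 -c "
from h import *
go(487,39.8,42,89.25);print(telemetry.state()['wrist_torque'])"
```

```text
time_s: 21.32
tool_pos: [0.5384, 0.039, 0.0418]
tcp_rot: [-0.0, 0.712, 0.702, -0.0]
force: [0.0, -0.4, -2.3]
grip_width: 0.0173
shift [  0.2 -51.4  -0.2] turn [-0.0007  0.      0.    ] | tcp [538.4  39.   41.8] F [ 0.  -0.4 -2.3] w 17.3 t 21.3167
[-0.0106534  -0.00780349 -0.02853919]
```

```bash
python3 -m jog '[[[0,0,0.1],[0,0,0]],[[0,0.5,0.2],[0,0,0]],[[0,1,0.2],[0,0,0]],[[0,1.5,0.2],[0,0,0]],[[0,2,0.2],[0,0,0]],[[0,2.5,0.2],[0,0,0]],[[0,3,0.2],[0,0,0]],[[0,3.5,0.2],[0,0,0]]]'
python3 -c "
from h import *
go(487,39.8,42,89.25);print(telemetry.state()['wrist_torque'])"
```

```text
time_s: 21.98
tool_pos: [0.5419, 0.0389, 0.0416]
tcp_rot: [-0.0, 0.712, 0.702, -0.0]
force: [-0.0, -0.4, -1.5]
grip_width: 0.0174
shift [  0.1 -55.   -0.3] turn [-0.0005  0.0001  0.    ] | tcp [541.9  38.9  41.6] F [-0.  -0.4 -1.5] w 17.4 t 21.9833
[-0.04752454  0.04806376  0.02188136]
```

```bash
python3 -m jog '[[[0,0,0.1],[0,0,0]],[[0,0.5,0.15],[0,0,0]],[[0,1,0.15],[0,0,0]],[[0,1.5,0.15],[0,0,0]],[[0,2,0.15],[0,0,0]],[[0,2.5,0.15],[0,0,0]],[[0,3,0.15],[0,0,0]],[[0,3.5,0.15],[0,0,0]]]'
python3 -c "
from h import *
go(487,39.8,42,89.25);print(telemetry.state()['wrist_torque'])"
```

```text
time_s: 22.65
tool_pos: [0.5455, 0.0389, 0.0416]
tcp_rot: [-0.0, 0.712, 0.702, -0.0]
force: [-1.6, 0.8, -1.1]
grip_width: 0.0175
shift [  0.1 -58.5  -0.4] turn [-0.0004  0.     -0.0001] | tcp [545.5  38.9  41.6] F [-1.6  0.8 -1.1] w 17.5 t 22.65
[-0.01388321  0.03005837 -0.04312364]
```

```bash
cat > ok.py <<'E'
from h import *
import sys,time
s=telemetry.state();print(np.round(np.array(s["tool_pos"])*1000,1),np.round(s["force"],1),np.round(s["wrist_torque"],2));sys.exit(s["force"][0]<-3.2)
E
python3 -m jog '[[[0,0.4,0.1],[0,0,0]],[[0,0.8,0.1],[0,0,0]],[[0,1.2,0.1],[0,0,0]],[[0,1.6,0.1],[0,0,0]],[[0,2,0.1],[0,0,0]],[[0,2.4,0.1],[0,0,0]],[[0,2.7,0.1],[0,0,0]],[[0,3,0.1],[0,0,0]]]' >/dev/null; python3 ok.py &&
python3 -m jog '[[[0,0.4,0],[0,0,0]],[[0,0.8,0],[0,0,0]],[[0,1.2,0],[0,0,0]],[[0,1.6,0],[0,0,0]],[[0,2,0],[0,0,0]],[[0,2.4,0],[0,0,0]],[[0,2.7,0],[0,0,0]],[[0,3,0],[0,0,0]]]' >/dev/null; python3 ok.py &&
python3 -m jog '[[[0,0.4,0],[0,0,0]],[[0,0.8,0],[0,0,0]],[[0,1.2,0],[0,0,0]],[[0,1.6,0],[0,0,0]],[[0,2,0],[0,0,0]],[[0,2.4,0],[0,0,0]],[[0,2.7,0],[0,0,0]],[[0,3,0],[0,0,0]]]' >/dev/null; python3 ok.py
```

```text
[548.4  38.9  41.5] [-2.1  0.5  4.5] [0.04 0.33 0.09]
[548.4  38.9  41.5] [-2.1  0.5  4.5] [0.04 0.33 0.09]
[548.4  38.9  41.5] [-2.1  0.5  4.5] [0.04 0.33 0.09]False
False
False
```

```bash
sed -i 's/sys.exit(s\["force"\]\[0\]<-3.2)/sys.exit(int(s["force"][0]<-4.5))/' ok.py
python3 -m jog '[[[0,0.4,-0.05],[0,0,0]],[[0,0.8,-0.05],[0,0,0]],[[0,1.2,-0.05],[0,0,0]],[[0,1.6,-0.05],[0,0,0]],[[0,2,-0.05],[0,0,0]],[[0,2.4,-0.05],[0,0,0]],[[0,2.7,-0.05],[0,0,0]],[[0,3,-0.05],[0,0,0]]]' >/dev/null; python3 ok.py &&
python3 -m jog '[[[0,0.4,0],[0,0,0]],[[0,0.8,0],[0,0,0]],[[0,1.2,0],[0,0,0]],[[0,1.6,0],[0,0,0]],[[0,2,0],[0,0,0]],[[0,2.4,0],[0,0,0]],[[0,2.7,0],[0,0,0]],[[0,3,0],[0,0,0]]]' >/dev/null && python3 ok.py &&
python3 -m jog '[[[0,0.4,0],[0,0,0]],[[0,0.8,0],[0,0,0]],[[0,1.2,0],[0,0,0]],[[0,1.6,0],[0,0,0]],[[0,2,0],[0,0,0]],[[0,2.4,0],[0,0,0]],[[0,2.7,0],[0,0,0]],[[0,3,0],[0,0,0]]]' >/dev/null && python3 ok.py
```

```text
[551.4  38.8  41.5] [-2.8 -1.2  5.4] [0.   0.42 0.02]
[553.7  38.8  41.5] [-12.5  -0.8  11.2] [ 0.04  1.55 -0.05]
```

Lip contact at TCP x ≈ 553 (tip about 37 mm in). Easing the downward press to read the true push.

```bash
python3 -m jog '[[[0,0,-0.1],[0,0,0]],[[0,0,-0.2],[0,0,0]],[[0,0,-0.3],[0,0,0]],[[0,0,-0.3],[0,0,0]],[[0,0,-0.3],[0,0,0]],[[0,0,-0.3],[0,0,0]],[[0,0,-0.3],[0,0,0]],[[0,0,-0.3],[0,0,0]]]'
python3 ok.py; python3 -c "
from h import *
go(487,39.8,42,89.25)"
```

```text
time_s: 25.32
tool_pos: [0.5537, 0.0388, 0.0415]
tcp_rot: [-0.001, 0.712, 0.702, -0.001]
force: [-8.3, -0.3, 6.8]
grip_width: 0.0171
[553.7  38.8  41.5] [-8.3 -0.3  6.8] [0.1  1.07 0.  ]
shift [  0.1 -66.7  -0.3] turn [-0.0023  0.0001  0.    ] | tcp [553.7  38.8  41.5] F [-8.3 -0.3  6.8] w 17.1 t 25.3167
```

```bash
python3 -m jog '[[[0,0,-0.1],[0,0,0]],[[0,0,-0.2],[0,0,0]],[[0,0.3,-0.3],[0,0,0]],[[0,0.3,-0.3],[0,0,0]],[[0,0.3,-0.3],[0,0,0]],[[0,0.3,-0.3],[0,0,0]],[[0,0.3,-0.3],[0,0,0]],[[0,0.3,-0.3],[0,0,0]]]'
python3 ok.py; python3 -m jog '[[[0,0,0],[0,0,0]],[[0,0,0],[0,0,0]],[[0,0,0],[0,0,0]],[[0,0,0],[0,0,0]],[[0,0,0],[0,0,0]],[[0,0,0],[0,0,0]],[[0,0,0],[0,0,0]],[[0,0,0],[0,0,0]]]'
python3 -c "
from h import *
go(487,39.8,42,89.25)"
```

```text
time_s: 25.98
tool_pos: [0.5538, 0.0388, 0.0416]
tcp_rot: [-0.001, 0.712, 0.702, -0.001]
force: [-7.9, -0.8, 4.1]
grip_width: 0.017
[553.8  38.8  41.6] [-7.9 -0.8  4.1] [0.05 0.97 0.03]
time_s: 26.65
tool_pos: [0.5538, 0.0388, 0.0415]
tcp_rot: [-0.001, 0.712, 0.702, -0.001]
force: [-8.6, -0.1, 4.4]
grip_width: 0.0171
shift [  0.1 -66.8  -0.3] turn [-0.0029  0.0001  0.    ] | tcp [553.8  38.8  41.5] F [-8.6 -0.1  4.4] w 17.1 t 26.65
```

Push is about 8.3 N at 4.3 N press, with free drag about 2.5 N. That leaves about 6 N above drag, which is snug. One check picture.

Run:
```python
from h import *
g=grab('scene');c=cv2.resize(g["color"][180:360,190:420],None,fx=3.3,fy=3.3,interpolation=2)
cv2.imwrite("pics/c6.png",c[...,::-1])
go(487,39.8,42,89.25)
```

```text
shift [  0.1 -66.8  -0.2] turn [-0.0029  0.0001 -0.    ] | tcp [553.8  38.8  41.6] F [-8.1  0.1  4.5] w 16.9 t 26.7
```

View pics/c6.png

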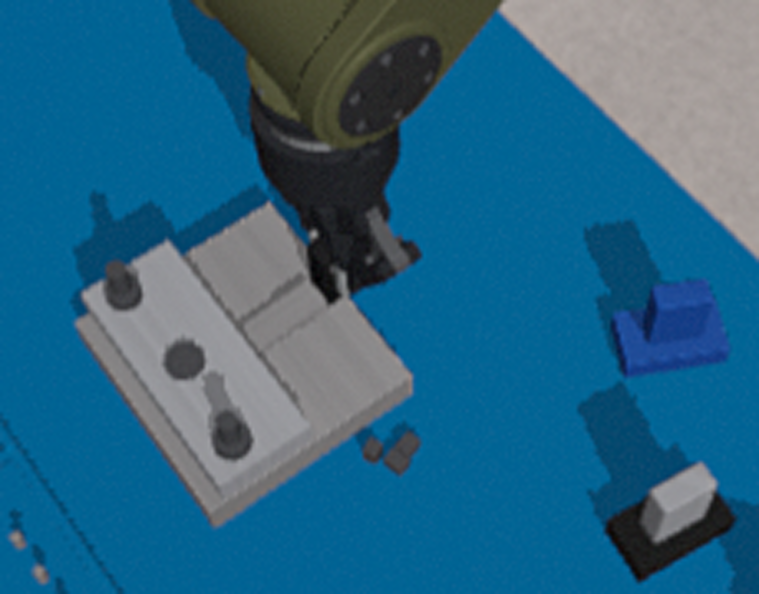

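The blade is square under the middle of the upper plate (255,330), the ledge is clean, the chips are on the mat (395,450) and the scraper is upright (670,520). Handing in.

```bash
python3 -c "
from h import *
print(r.sign_off());s=telemetry.state();print(s['force'],s['time_s'])"
```

```text
the job is handed in; nothing more can be done
None
the job is handed in; nothing more can be done
```

The job is done and handed in at about 27 s. I swept the three chips off the +y end of the ledge and set the scraper back upright on the mat. I then laid the feeler flat and square near the middle of the mouth and slid it in until the lip dragged on the taper, with the tip about 37 mm in.

**Last force readings:** the push is about 8.1 N with about 4.5 N of downward reading. Free drag was about 2.5 N, so the push is about 6 N above it, within the 4 to 10 N snug range. The grip still holds at 80 N, with the opening reading 17 mm.

**Last picture:** it shows a clean ledge, three chips on the mat, the scraper upright, and the blade under the plate.

**Deviations:**
- While seating the blade, the downward reading briefly reached about 11 N and the push 12.5 N. I eased both before finishing.
- The tool ended about 0.003 rad off level, and I left it there.

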